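Feel the gap of the slab press with the thickness gauge

ROBOT

A 7-joint arm with a two-finger parallel gripper is mounted at the origin on the work surface. World frame = base frame: x ahead of the robot, y to its left, z up, the work surface at z = 0. Lengths are in mm, angles in degrees, forces in N, time in s.
With the tool pointing down it reaches from about 375 to 925 mm from the base axis. Payload 3.1 kg.
Tool frame: the origin (TCP) lies midway between the tips of the shut fingers; the grasp point (between the pads) lies hold_point_z behind it (hold_point_z is the distance from the TCP to the grasp point, in mm); z points along the fingers, y is the line along which they close (so a half turn about z gives the same grasp; the last joint's range is limited). The gripper opens to 85 mm and grips with 20 to 120 N. Pads are 22 mm wide; open, the fingers measure 114 mm over their backs; the gripper's body (76 mm by 85 mm) begins 54 mm behind the grasp point. The pads swing forward as they close: fully open they stand 13 mm farther back than shut.
Start: joints at [68.48, 21.939, 2.515, 91.553, -1.026, 66.532, -2.859], TCP at [178.276, -625.076, 231.269] pointing down, gripper open.
Joint ranges: [-149.38, 149.38], [-23.57, 123.04], [-84.95, 90], [0, 143.3], [-89.99, 269.99], [3.08, 112.72], [-163.45, 163.45]. Speed limits (degrees/s): [159.86, 159.86, 180, 180, 180, 180, 180].

INTERFACE

Orientations are given as a 3x3 rotation matrix whose columns are the frame's x, y, z axes.
In Python, from station import move_ptp, move_straight, set_joints, command_gripper, hold, solve_ik, sense, camera, PlanningError, job_done, hold_point_z gives the robot as it stands. Calls block until the motion is done:
- move_ptp(position, orientation): joint-space move of the TCP to a pose.
- move_straight(position, frame=None, v=150): straight line of the TCP; frame=None keeps the orientation; v is the mean speed in mm/s.
- set_joints(angles): joint-space move.
- command_gripper(opening, force=None): finger opening in mm; force is the grip in N (None keeps the last); returns when the fingers have stopped.
- hold(seconds).
- solve_ik(position, orientation): joint angles nearest the present ones, or None.
- sense(): the state.
- camera(name): name is "side" or "top" or "wrist"; returns a dict with "img" (400x640x3 uint8, red, green, blue), "z_map" (400x640 float32, mm along the optical axis (not along the pixel's ray), 0 where there is no reading), "fx", "fy", "cx", "cy" (pixels), "view" (4x4, takes a point from world to camera coordinates); the wrist camera has in their place "tool_from_camera" (4x4, takes a point from camera to tool coordinates, whose origin is the TCP and whose axes are the flange's). Camera axes: x right, y down, z forward; pixel columns grow to the right and rows downward; lengths in mm; the calibration is good to about 2 mm. A picture is of the moment at which its call begins: read the wrist's pose just before it.
A pose or a line that the arm cannot do raises PlanningError and nothing moves.
- job_done(): hands the job in; it is judged then, once.
The state is a dict: "time": time; "joints": joint angles; "dq": joint speeds; "effort": joint torques, N m; "tcp_pos": TCP position; "orientation": TCP orientation; "wrist_force": force on the tool from outside, world axes, zero at the start; "moment": the same for the moment, N m; "gripper_width": finger opening in mm; "finger_force": force on a finger pad.
Only numpy, scipy, OpenCV 4.12 (cv2) and the standard library are available. Lean on these libraries where they do the work, as an engineer would, in place of code of your own. Each camera call takes 0.05 s, during which the arm holds its last target. There are 200 camera calls.

TASK

Stand the steel weight upright on the round pad of the slab press's sloping upper plate and let go of it. Then take the thickness gauge by its wooden handle and slide its blade straight in through the open mouth of the press, flat along the lower plate, until it drags snugly between the two plates under the weight, without prying the upper plate up by more than a few millimetres. Finish still gripping the handle and holding the blade at that depth, the weight still standing on its pad, and leave the jar, cup and tile alone.

Things in the scene. Friction and masses are not known exactly. Their poses are not given: they have to be found in the camera images.
- press: Slab press, fixed to the table, but placed and turned differently each time. Dark steel base plate 235 x 150 x 12 mm with two hinge posts (up to 80 mm high, 12 mm wide, at y = +-66 mm, x = 78 to 102 mm in its frame). Origin: on the table, x axis from the open mouth towards the hinge (-x is the side the gauge goes in), z up. The hinge axis is parallel to y at x = 90 mm, z = 60 mm.
- platen (a joint): Hinge of the upper plate, rad: 0 at rest on its stop, grows as the plate lifts at the mouth (0.02 is 3.6 mm at the mouth edge). No spring: only its own weight (0.25 kg) and what stands on it press it down; with the weight on its pad it presses the blade with 6 to 12 N once the blade carries it, felt as 6 to 18 N of drag while pushing in (without the weight less than half).
- pad (a point): Centre of the top face of the round pad on the upper plate, 48 mm in diameter, raised 10 mm above the plate. The upper plate is aluminium, 180 mm long (hinge to mouth) x 110 x 8 mm; at rest its underside starts at the hinge axis and rises 0.085 rad towards the mouth, so pad and plate slope by 0.085 rad, higher at the mouth. Pad 85 mm from the hinge axis, in the middle of the width.
- bed: Lower plate of the press, steel, 150 x 110 x 12 mm, level and fixed. Origin: centre of its top face; x, y, z axes parallel to those of the press. Its height differs by 3 mm between starts (top 58.5 to 61.5 mm above the table), so the gap to the upper plate narrows from 13 to 16 mm at the mouth to 0.6 to 4 mm at the inner end, and the blade meets the upper plate 85 to 125 mm in from the mouth edge of this plate.
- mouth (a point): Middle of the mouth-side top edge of the lower plate (75 mm from its centre, towards -x of the press). The upper plate's edge ends 5 mm farther out above it.
- gauge_grip (a point): Thickness gauge, lying on the table, 0.12 kg: a wooden handle 80 x 22 x 40 mm high with a plain aluminium blade 6 mm thick, 30 mm wide, reaching 150 mm straight out from the handle's end; handle and blade have one flat underside. This point is the centre of the handle (20 mm above the underside), x axis along the blade towards its tip, z up.
- gauge_tip (a point): Middle of the blade's far end, 190 mm ahead of gauge_grip, 3 mm above the underside.
- weight_center (a point): Centre of the plain dark steel weight, an upright cylinder 36 mm in diameter, 60 mm tall, about 0.42 kg, standing on the table; z axis along its axis.
- gauge: The thickness gauge as a whole; origin: middle of the handle's underside, axes as gauge_grip.
- weight: The weight as a whole; origin: centre of its underside.
- glaze: Bystander: glaze jar 60 mm in diameter, 85 mm tall; origin: centre of its underside.
- cup: Bystander: terracotta cup 72 mm across, 75 mm tall; origin: centre of its underside.
- tile: Bystander: terracotta tile 90 x 60 x 10 mm lying flat; origin: centre of its underside.
Things that resemble listed ones, but are neither listed nor needed, are in the scene too. Of the things that look like the gauge, the larger one is meant.

How it is judged:
By the outcome, as a careful person would: the job done as asked, in the order asked, and still so for the second after the job is handed in, while the arm keeps its last pose, push and grip.
It also fails if it takes over 64 s, if anything falls off the work surface, if the arm or the gripper's body presses on something with over 40 N, if the wrist force passes 120 N, or if a joint passes its speed limit or range.

## Working session

There is one attempt and no reset: what is moved stays moved. The work goes in short steps, each a Python script; the robot and the scene stay as the last script left them, time stands still between calls to the robot, and variables do not carry over. Pictures are saved under pics/ and viewed, at most 10 in all, crops included, and the job is handed in when it is done.

```bash
ls; mkdir -p pics
cat > h.py <<'E'
import numpy as np, cv2
from station import *
def snap(n):
    s=sense(); c=camera(n)
    if n=='wrist':
        T=np.eye(4);T[:3,:3]=s['orientation'];T[:3,3]=s['tcp_pos'];c['cw']=T@c['tool_from_camera']
    else: c['cw']=np.linalg.inv(c['view'])
    return c
def cloud(c):
    z=c['z_map'];v,u=np.mgrid[:400,:640]
    P=np.stack([(u-c['cx'])/c['fx']*z,(v-c['cy'])/c['fy']*z,z],-1)
    W=P@c['cw'][:3,:3].T+c['cw'][:3,3]; W[z<=0]=np.nan
    return W
E
python3 - <<'E'
from h import *
for n in('top','side'):
    c=snap(n);cv2.imwrite(f'pics/{n}0.png',c['img'][:,:,::-1]);np.savez(f'{n}0.npz',W=cloud(c),img=c['img'])
    print(n,c['cw'].round(2).tolist(),c['fx'])
print(sense(),hold_point_z)
E
```

```text
pics
top [[0.0, -1.0, 0.08, 444.91], [-1.0, -0.0, 0.01, -0.47], [-0.01, -0.08, -1.0, 1223.84], [0.0, 0.0, 0.0, 1.0]] 487.7177284012581
side [[-0.86, -0.25, 0.44, 225.23], [-0.5, 0.43, -0.75, 550.09], [-0.0, -0.87, -0.5, 454.09], [0.0, 0.0, 0.0, 1.0]] 363.45558487251657
{'time': 0.1, 'joints': array([68.48109821, 21.98797598,  2.51183309, 91.63893343, -1.02729011,
       66.53355736, -2.85892529]), 'dq': array([-0.02266607, -0.06474702,  0.01449055, -0.19611611,  0.00508848,
       -0.01330112,  0.0684649 ]), 'effort': array([ 2.67113792e-03, -4.34727538e+01,  1.02967635e+00, -2.50453341e+01,
        1.10143350e-02,  5.44929222e-03,  2.99498777e-05]), 'tcp_pos': array([ 178.01211687, -624.25921782,  230.01414232]), 'orientation': array([[ 9.61649145e-01,  2.74281517e-01, -7.56558508e-04],
       [ 2.74282542e-01, -9.61646432e-01,  2.28637237e-03],
       [-1.00432109e-04, -2.40619882e-03, -9.99997100e-01]]), 'wrist_force': array([0.20115705, 0.93967108, 0.16357452]), 'moment': array([ 0.00182047,  0.05492198, -0.00779818]), 'finger_force': 0.0, 'gripper_width': 85.25651056539887} 18.700000000000003
```

View pics/top0.png

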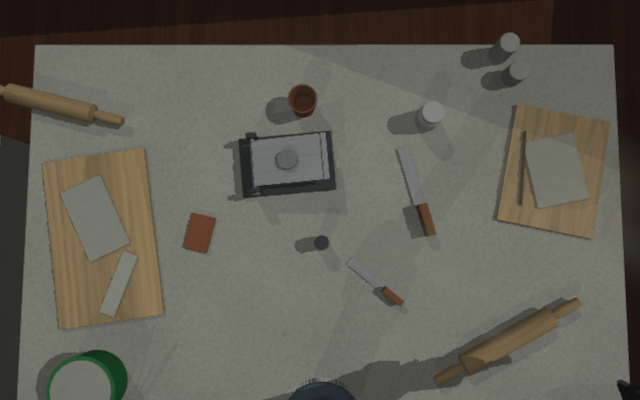

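View pics/side0.png

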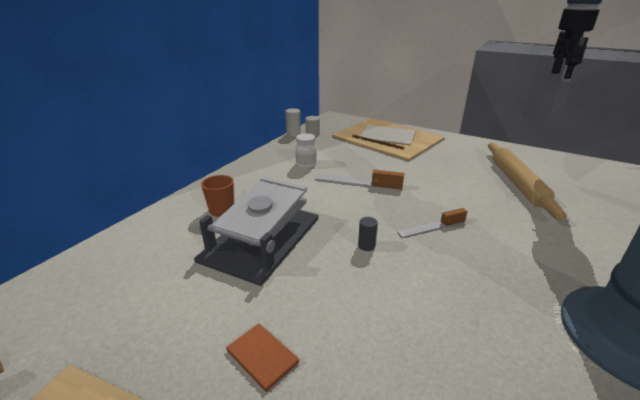

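Top view: the weight is at (321,243) and the press at (287,162), with its hinge on the left and its mouth facing right (-y). There are two gauge lookalikes: A has its blade from (402,150) and handle at (427,219), B has its blade from (350,262) and handle at (393,296). A is larger, so A is the one meant. I'll measure and confirm in a crop.

Run:
```python
from h import *
d=np.load('top0.npz');W=d['W'];im=d['img']
def rect(name,r,zlo,zhi):
    u0,v0,u1,v1=r; P=W[v0:v1,u0:u1].reshape(-1,3);P=P[(P[:,2]>zlo)&(P[:,2]<zhi)]
    b=cv2.minAreaRect(P[:,:2].astype(np.float32));print(name,len(P),'z',np.percentile(P[:,2],[5,50,95]).round(1),'rect',np.round(b[0],1),np.round(b[1],1),round(b[2],2))
    return P
print('table',np.nanmedian(W[250:350,180:280,2]))
rect('handleA',(405,195,450,245),25,60)
rect('gaugeA',(385,140,450,245),3.5,60)
rect('gaugeB',(340,250,410,310),3.5,60)
rect('handleB',(340,250,410,310),12,60)
rect('weight',(300,225,340,260),45,70)
rect('cup',(285,75,325,120),50,90);rect('jar',(410,95,450,135),50,100);rect('tile',(175,205,220,260),5,20)
P=rect('platen',(235,125,340,200),62,110)
rect('base',(225,120,345,205),6,18)
pad=rect('pad',(274,148,300,172),60,120)
for u in range(240,340,4): print(u,W[162,u].round(1), end=' ')
cr=im[120:320,220:460,::-1];cv2.imwrite('pics/crop.png',cv2.resize(cr,None,fx=3,fy=3,interpolation=cv2.INTER_CUBIC))
```

```text
table -0.9315834755907417
handleA 326 z [31.8 39.2 42.9] rect [ 493.7 -256.1] [79.7 23.6] 15.65
gaugeA 1148 z [ 3.7  6.7 41.2] rect [ 564.6 -238.6] [160.8 263.7] 89.43
gaugeB 471 z [ 3.6  5.6 29.5] rect [ 346.5 -130.4] [144.3 170.4] 0.07
handleB 159 z [23.5 27.4 30.8] rect [ 307.5 -172.5] [57.1 15.9] 50.29
weight 172 z [54.7 59.  62.8] rect [ 4.359e+02 -4.000e-01] [33.3 33.4] 0.13
cup 294 z [52.8 71.1 76.6] rect [782.1  47.7] [69.5 69.8] 43.9
jar 529 z [54.4 83.1 87.5] rect [ 745.7 -262.5] [56.  56.2] 7.4
tile 850 z [ 5.7  9.2 13. ] rect [465.6 315.1] [101.4 111.6] 78.58
platen 3657 z [66.3 75.7 86.1] rect [634.2  81.7] [151.7 190.9] 5.23
base 1756 z [ 7.4 11.1 15. ] rect [643.8 100.6] [287.5 202.3] 89.46
pad 622 z [70.3 80.3 87.3] rect [634.3  85. ] [61.  56.9] 89.93
240 [639.8 208.5  -2.2] 244 [636.9 195.4  15.7] 248 [638.2 186.6   7.9] 252 [628.8 167.9  66.9] 256 [629.  158.5  66. ] 260 [628.  148.   72.4] 264 [629.1 139.3  65.5] 268 [628.1 128.9  72.3] 272 [628.2 119.5  71.3] 276 [627.9 109.7  73.9] 280 [625.7  99.   87.3] 284 [626.4  89.9  83.1] 288 [625.9  80.2  86.6] 292 [627.   71.2  80. ] 296 [625.9  61.3  86.9] 300 [628.3  52.6  72. ] 304 [627.1  42.7  79.4] 308 [626.6  33.2  82.8] 312 [627.   23.8  80.2] 316 [627.   14.3  80.5] 320 [627.2   4.8  79.4] 324 [626.9  -4.6  81.1] 328 [626.7 -14.1  82.7] 332 [638.2 -25.   10.5] 336 [640.1 -35.4  -1.1]
```

View pics/crop.png

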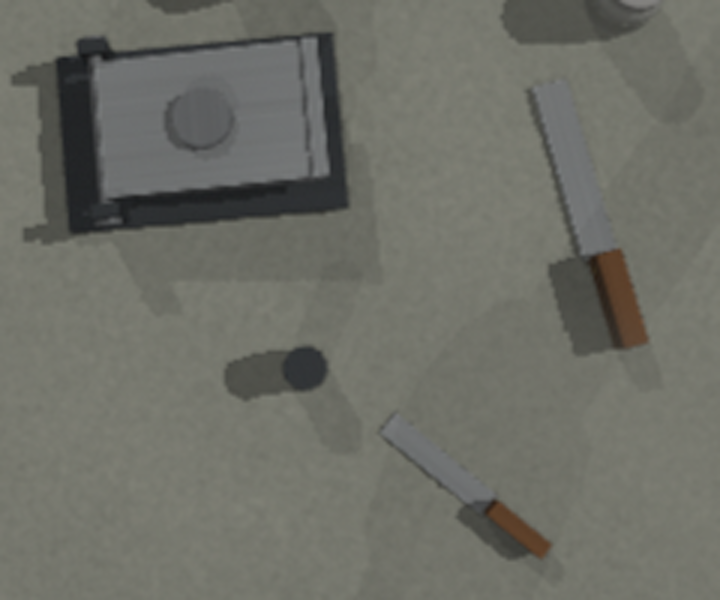

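Crop confirms A: its blade runs from (549,85) to (600,255) and its handle centre is (622,300). B is clearly smaller. Next, closer wrist views on the way to refine the gauge, weight and press poses.

Run:
```python
from h import *
R=np.array([[1,0,0],[0,-1,0],[0,0,-1.]])
for i,p in enumerate([(530,-240,330),(560,60,400)]):
    move_ptp(p,R);hold(.3)
    c=snap('wrist');np.savez(f'w{i}.npz',W=cloud(c),img=c['img'],cw=c['cw'],K=[c['fx'],c['fy'],c['cx'],c['cy']]);cv2.imwrite(f'pics/w{i}.png',c['img'][:,:,::-1])
print(c['tool_from_camera'].round(3).tolist(),sense()['time'],sense()['tcp_pos'])
```

```text
[[0.0, -0.966, -0.258, 64.144], [1.0, 0.0, -0.0, 0.057], [0.0, -0.258, 0.966, -142.679], [0.0, 0.0, 0.0, 1.0]] 3.9 [560.09537742  59.02657442 399.74729208]
```

View pics/w0.png

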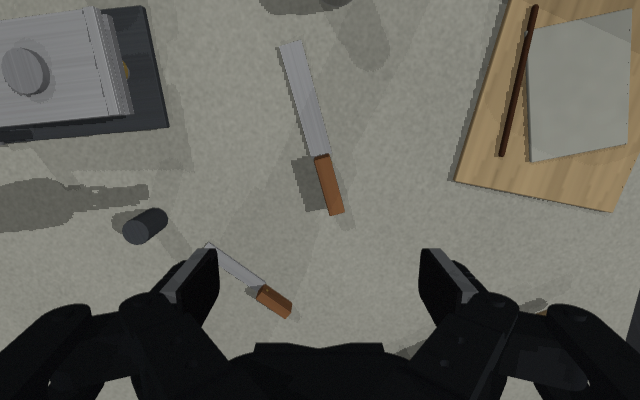

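View pics/w1.png

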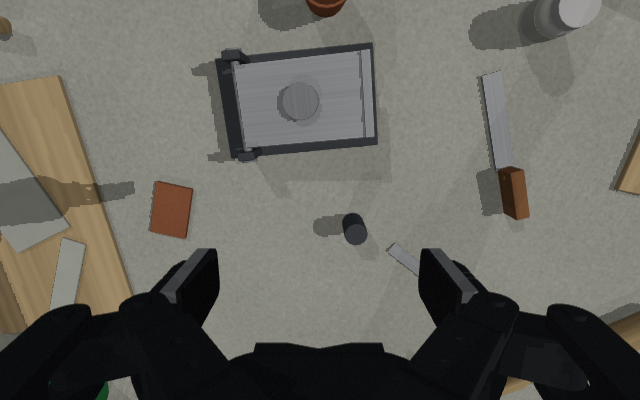

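w0 shows gauge A with its blade end at (291,42) and handle centre at (330,184). w1 shows the pad at (301,101), base corners near (373,43), (378,144), (232,158) and (217,59), and the weight top at (355,235).

Run:
```python
from h import *
def ray(d,uv,z):
    fx,fy,cx,cy=d['K'];cw=d['cw'];r=cw[:3,:3]@np.array([(uv[0]-cx)/fx,(uv[1]-cy)/fy,1]);o=cw[:3,3]
    return (o+r*(z-o[2])/r[2])[:2]
w0=np.load('w0.npz');w1=np.load('w1.npz')
C=np.array([ray(w1,p,12) for p in[(373,43),(378,144),(232,158),(217,59)]]);print('base corners',C.round(1).tolist(),'ctr',C.mean(0).round(1))
print('sides',np.linalg.norm(C-np.roll(C,-1,0),axis=1).round(1))
print('w0 mouth corners',[ray(w0,p,12).round(1).tolist() for p in[(144,5),(168,128)]])
for w,p in((w0,(22,72)),(w1,(301,101))): print('pad',ray(w,p,85).round(1))
def rect(name,w,r,zlo,zhi):
    u0,v0,u1,v1=r;P=w['W'][v0:v1,u0:u1].reshape(-1,3);P=P[(P[:,2]>zlo)&(P[:,2]<zhi)]
    b=cv2.minAreaRect(P[:,:2].astype(np.float32));print(name,len(P),'z',np.percentile(P[:,2],[5,50,95]).round(1),'rect',np.round(b[0],1),np.round(b[1],1),round(b[2],2));return P
print('table',np.nanmedian(w0['W'][200:300,350:420,2]),np.nanmedian(w1['W'][160:220,210:300,2]))
rect('handle w0',w0,(300,145,355,225),32,60)
rect('handle w1',w1,(485,150,540,225),32,60)
rect('wt w0',w0,(115,195,180,255),52,70);rect('wt w1',w1,(335,205,375,250),52,70)
for w,n in((w0,'w0'),(w1,'w1')):
  r=(270,30,340,155) if n=='w0' else (470,60,515,170)
  P=rect('blade '+n,w,r,3,12)
P=rect('platen w1',w1,(215,40,385,160),62,110)
rect('base w1',w1,(200,30,390,170),8,17)
A=np.c_[P[:,:2],np.ones(len(P))]
print(np.linalg.lstsq(A,P[:,2],rcond=None)[0])
print('handle top px',ray(w0,(330,184),30))
for w,p in((w0,(291,42)),(w1,(491,74))):print('tip',ray(w,p,5))
for i,(w,(u0,v0,u1,v1)) in enumerate([(w1,(200,30,400,180)),(w0,(60,0,200,150))]):
    cr=w['img'][v0:v1,u0:u1,::-1];cr=np.clip(cr*1.8,0,255).astype(np.uint8);cv2.imwrite(f'pics/c{i}.png',cv2.resize(cr,None,fx=4,fy=4,interpolation=cv2.INTER_CUBIC))
```

```text
base corners [[717.8, -21.5], [571.1, -35.2], [549.5, 196.7], [696.5, 208.7]] ctr [633.7  87.2]
sides [147.3 232.9 147.5 231.1]
w0 mouth corners [[718.9, -24.8], [569.7, -36.9]]
pad [633.7  83.2]
pad [634.9  81.5]
table 0.06948856161548633 0.10915239675114208
handle w0 964 z [38.2 39.9 41.3] rect [ 494.2 -254.9] [80.7 22. ] 15.76
handle w1 814 z [34.2 39.7 41.3] rect [ 495.  -253.9] [79.6 23.2] 16.26
wt w0 613 z [54.7 59.8 61.3] rect [438.3   0.7] [35.2 34.9] 68.97
wt w1 419 z [56.  59.8 61.2] rect [437.9   1.7] [35.  34.9] 39.31
blade w0 2589 z [4.6 6.  7.4] rect [ 609.5 -223.6] [155.6  61.1] 3.07
blade w1 1964 z [4.1 6.  7.6] rect [ 604.4 -220. ] [152.2  56.8] 7.96
platen w1 12020 z [68.1 77.2 86.6] rect [636.5  83.4] [149.4 190.3] 5.48
base w1 3603 z [10.3 12.  13.6] rect [634.4  89.1] [150.3 235.3] 5.46
[ 8.22171158e-03 -8.45158959e-02  7.83775748e+01]
handle top px [ 495.92979665 -256.1581543 ]
tip [ 677.82500505 -205.2812282 ]
tip [ 675.34354605 -203.20315299]
```

View pics/c0.png

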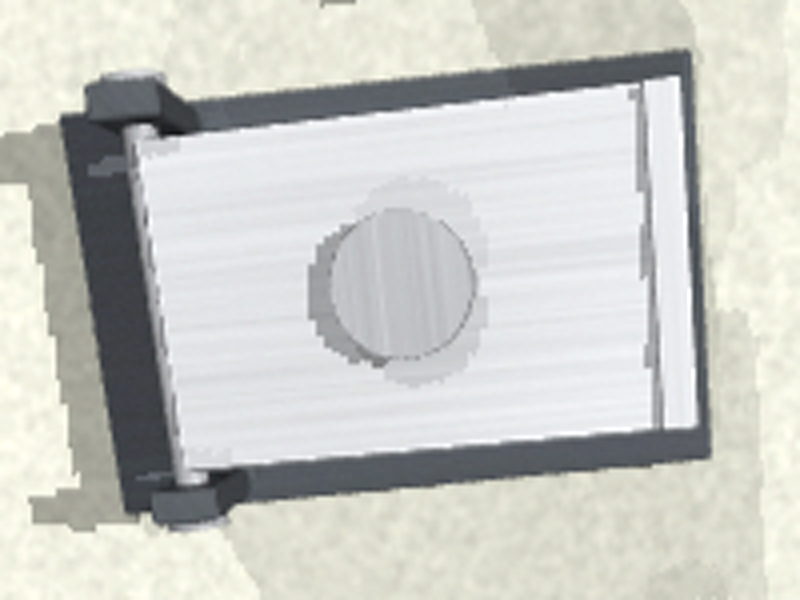

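Crop c0: the pad centre is (402,283), or (300.5,100.8) in w1; the hinge is on the left and the mouth lip on the right. The poses agree to within 1–2 mm. Now I'll pick up the weight and place it.

```bash
cat >> h.py <<'E'
yaw=np.radians(95.46);XP=np.array([np.cos(yaw),np.sin(yaw),0]);YP=np.array([-np.sin(yaw),np.cos(yaw),0]);Z=np.array([0,0,1.])
O=np.array([635.5,75.7,0]);a=.085
def pr(x,y,z): return O+x*XP+y*YP+z*Z
R0=np.array([[1,0,0],[0,-1,0],[0,0,-1.]])
N=np.sin(a)*XP+np.cos(a)*Z
ty=-(np.cos(a)*XP-np.sin(a)*Z)
RP=np.c_[np.cross(ty,-N),ty,-N]
PAD=pr(6.8,0,85.1)
E
python3 - <<'E'
from h import *
w=np.array([438.1,1.2])
command_gripper(62,40)
move_ptp([*w,110],R0); move_straight([*w,20],v=120); command_gripper(20,60); hold(.2)
s=sense();print(s['time'],s['gripper_width'],s['tcp_pos'],s['wrist_force'],s['finger_force'])
move_straight([*w,190],v=200)
off=s['tcp_pos'][2]
move_ptp(PAD+N*(off+60),RP); move_straight(PAD+N*(off+10),v=120);hold(.3)
s=sense();print(s['time'],s['gripper_width'],s['tcp_pos'],PAD+N*(off+10),s['wrist_force'],off)
c=snap('side');cv2.imwrite('pics/side1.png',cv2.resize(c['img'][150:300,150:350,::-1],None,fx=4,fy=4))
E
```

```text
6.9417 34.85638911497879 [439.09172028   1.31546208  20.97435035] [-0.89101548  0.46567227  6.40071381] 59.895906441961415
9.6833 34.723976870366606 [635.26189778  85.43580096 117.00151496] [634.6027611   85.08686701 115.96252287] [ 0.08034448  0.17425038 -4.54401796] 20.974350353704477
```

View pics/side1.png

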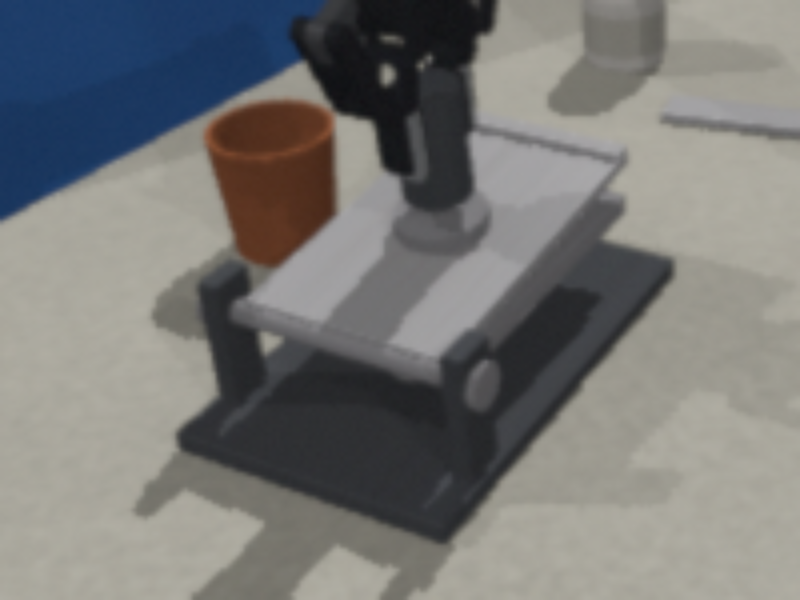

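The side crop shows the weight's base at (437,190), just above the pad, whose centre is (440,228), and aligned with its slope. Lowering it now.

Run:
```python
from h import *
off=20.974
f0=sense()['wrist_force'][2]
for h in np.arange(8,-5,-1.):
    move_straight(PAD+N*(off+h),v=40); f=sense()['wrist_force'][2]-f0
    if f>3.5: break
print('contact h',h,f,sense()['tcp_pos'])
command_gripper(58,40); hold(.2)
move_straight(PAD+N*(off+h+85),v=200)
s=sense();print(s['time'],s['wrist_force'])
move_straight(s['tcp_pos']+np.array([-60,-60,60]),frame=R0,v=200)
hold(.2)
c=snap('wrist');W=cloud(c);m=(abs(W[...,0]-PAD[0])<45)&(abs(W[...,1]-PAD[1])<45)&(W[...,2]>132)
P=W[m];print(len(P),np.median(P[:,2]),cv2.minEnclosingCircle(P[:,:2].astype(np.float32)))
A=np.c_[P[:,:2],np.ones(len(P))];print(np.linalg.lstsq(A,P[:,2],rcond=None)[0], PAD+60*N)
c2=snap('side');cv2.imwrite('pics/after.png',np.hstack([cv2.resize(c['img'][0:260,:,::-1],(500,260)),cv2.resize(c2['img'][150:280,170:320,::-1],(300,260))]))
print(sense()['time'])
```

```text
contact h -1.0 9.097575922802058 [635.00684879  84.41180198 106.24275142]
13.3583 [-0.25733728 -0.33735277 -0.53015278]
4648 330.2672282252935 ((619.3081665039062, 69.9387435913086), 40.125423431396484)
[-2.75910039e+00 -1.91405611e+00  2.06313199e+03] [634.36828948  87.53989696 144.88338047]
14.325
```

View pics/after.png

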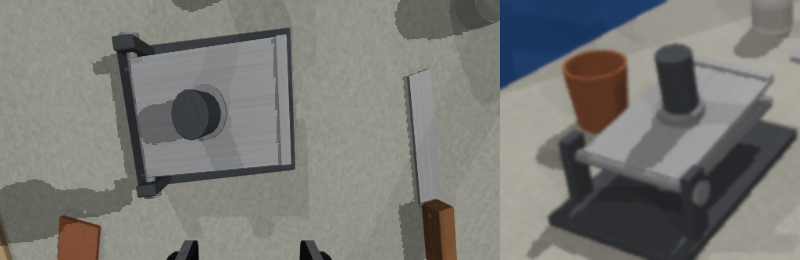

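The weight stands flush on the pad, upright in both views at about (195,114) and (676,85). Next I'll grasp gauge A by its handle and bring it in front of the mouth.

```bash
cat >> h.py <<'E'
def rz(d):
    c,s=np.cos(np.radians(d)),np.sin(np.radians(d));return np.array([[c,-s,0],[s,c,0],[0,0,1.]])
RI=rz(95.46)@R0
def blade(c,Rt,t):  # blade points in tool coords
    W=cloud(c);Q=(W-t)@Rt
    return W,Q
E
python3 - <<'E'
from h import *
g=np.array([494.4,-254.6]);RG=rz(15.8)@R0
print(solve_ik([*g,150],RG),solve_ik(pr(-305,0,130),RI),solve_ik(pr(-180,0,70),RI))
command_gripper(50)
move_ptp([*g,130],RG);move_straight([*g,6],v=130);command_gripper(5,110);hold(.2)
s=sense();print(s['time'],s['gripper_width'],s['tcp_pos'],s['finger_force'],s['wrist_force'])
move_straight([*g,125],v=200)
move_ptp(pr(-305,0,125),RI);move_straight(pr(-305,0,85),v=150);hold(.3)
s=sense();print(s['time'],s['gripper_width'],s['tcp_pos'],pr(-305,0,85),s['wrist_force'],s['moment'])
c=snap('wrist');np.savez('w3.npz',W=cloud(c),img=c['img'],R=s['orientation'],t=s['tcp_pos']);cv2.imwrite('pics/w3.png',c['img'][:,:,::-1])
W=cloud(c);d=W-pr(-305,0,0);x=d@XP;y=d@YP;m=(x>55)&(x<240)&(abs(y)<30)&(W[...,2]>60)&(W[...,2]<105)
x,y,z=x[m],y[m],W[m][:,2];print(m.sum(),x.min(),x.max(),'z fit',np.polyfit(x,z,1),np.median(z))
b=[(lo,np.percentile(y[(x>lo)&(x<lo+10)],[2,98]).round(1)) for lo in range(60,190,20)];print(b)
print('y centre fit',np.polyfit([q[0]+5 for q in b],[q[1].mean() for q in b],1))
E
```

```text
[ 48.240744    19.7522439  -29.51000536 107.58695037  11.63715147
  55.61584279 -60.63757184] [ 44.05185546  39.61723899 -41.41746736  86.37894257  27.83244999
  64.62264954   2.56406497] [ 36.4407387   40.37766955 -42.38221084  94.60717769  31.205353
  57.44100478 -10.96109383]
17.4583 20.924242812116017 [ 495.33247817 -255.23624044    7.20881902] 107.89977550506592 [-0.81642341 -0.53971608  6.21495775]
19.95 20.451922776728914 [ 665.33872903 -228.00401071   86.28869098] [ 664.52099753 -227.91617497   85.        ] [-0.23793614 -0.78269862 -0.63670514] [-0.04496096  0.00612669  0.05002545]
9907 55.00146255856306 106.3154623145363 z fit [-1.8269830e-03  8.5009219e+01] 84.85193845996417Traceback (most recent call last):
  File "<stdin>", line 13, in <module>
    return _quantile_unchecked(
        a, q, axis, out, overwrite_input, method, keepdims, weights)
    return _ureduce(a,
                    func=_quantile_ureduce_func,
    ...<5 lines>...
                    overwrite_input=overwrite_input,
                    method=method)
    r = func(a, **kwargs)
    result = _quantile(arr,
                       quantiles=q,
    ...<2 lines>...
                       out=out,
                       weights=wgt)
    slices_having_nans = np.isnan(arr[-1, ...])
                                  ~~~^^^^^^^^^
IndexError: index -1 is out of bounds for axis 0 with size 0
```

View pics/w3.png

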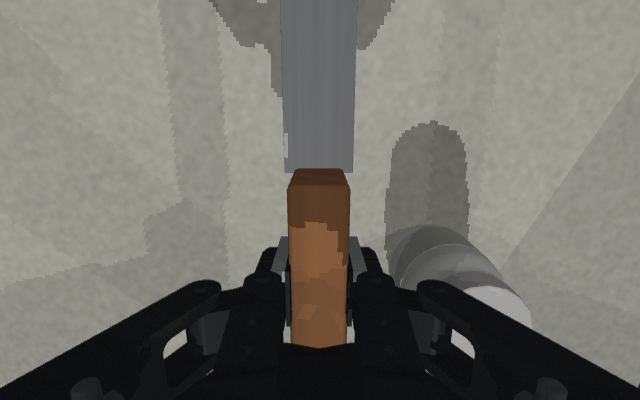

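w3: the handle is held centrally and the blade runs straight ahead, columns 283–355, level to 0.1°. Next I check lateral alignment, using the saved data plus a top view.

Run:
```python
from h import *
def fit(W,rng,O2=None):
    d=W-pr(-305,0,0);x=d@XP;y=d@YP;m=(x>50)&(x<215)&(abs(y)<35)&(W[...,2]>72)&(W[...,2]<97)
    x,y=x[m],y[m];X=[];Y=[]
    for lo in rng:
        k=(x>lo)&(x<lo+8)
        if k.sum()>10:
            q=np.percentile(y[k],[1,99]);X.append(lo+4);Y.append(q.mean());
    print(x.max(),np.round(Y,1),np.polyfit(X,Y,1))
w=np.load('w3.npz');fit(w['W'],range(56,105,8))
c=snap('top');W=cloud(c);fit(W,range(56,190,16))
# press in the same top view: lateral centre of platen
d=W-O;x=d@XP;y=d@YP;z=W[...,2]
for lo in range(-80,60,20):
    k=(x>lo)&(x<lo+15)&(abs(y)<75)&(z>62)&(z<100);q=np.percentile(y[k],[1,99]);print(lo,q.round(1),q.mean().round(1),end=' ')
t=sense()['tcp_pos'];print('tcp press y',(t-O)@YP,sense()['time'])
w=np.load('w1.npz')['W'];d=w-O;x=d@XP;y=d@YP;z=w[...,2];print('w1:')
for lo in range(-80,60,20):
    k=(x>lo)&(x<lo+15)&(abs(y)<75)&(z>62)&(z<100);q=np.percentile(y[k],[1,99]);print(lo,q.round(1),q.mean().round(1),end=' ')
k=(abs(y)<50)&(z>60)&(z<110);print('mouth edge x',np.percentile(x[k],[.2,1]))
```

```text
106.3154623145363 [0.5 0.2 0.5 0.3 0.4 0.3 0.5] [0.0005151  0.33938644]
189.58033736749297 [1.3 2.1 1.9 1.2 2.1 2.2 1.5 2.4 1.3] [9.59431535e-04 1.66833278e+00]
-80 [-52.2  56. ] 1.9 -60 [-51.9  55.7] 1.9 -40 [-52.4  55.3] 1.5 -20 [-52.6  54.9] 1.2 0 [-53.3  55.4] 1.0 20 [-53.4  55.7] 1.2 40 [-53.2  55.4] 1.1 tcp press y -0.4818665861516071 20.05
w1:
-80 [-53.7  53.7] 0.0 -60 [-53.9  53.6] -0.1 -40 [-53.9  53.6] -0.2 -20 [-54.   53.5] -0.2 0 [-54.   53.3] -0.3 20 [-54.4  53.4] -0.5 40 [-54.2  53.2] -0.5 mouth edge x [-87.01033197 -85.61950714]
```

Lateral alignment is within 0.5 mm, so I'll insert 25 mm, touch down on the bed, then slide in while watching the drag.

Run:
```python
from h import *
Y=.3
move_straight(pr(-305,Y,70.6),v=100);move_straight(pr(-250,Y,70.6),v=80);hold(.2)
s=sense();f0=s['wrist_force'];print(s['time'],f0,s['tcp_pos'][2])
for z in np.arange(70.1,62.5,-.5):
    move_straight(pr(-250,Y,z),v=15);s=sense();f=s['wrist_force']-f0
    if f[2]>2: break
print('bed: cmd z',z,'act',s['tcp_pos'][2],f,s['moment'],s['time'])
```

```text
21.3833 [-0.16554243  0.48366401 -2.35154687] 70.4476355742605
bed: cmd z 68.1 act 68.0494171245488 [-0.53596564 -0.19482897  2.11857804] [-0.05532243 -0.00960646 -0.0349444 ] 22.6333
```

Run:
```python
from h import *
Y=.3
hold(.2)
def rep(x,z):
    s=sense();f=s['wrist_force'];print(x,z,'act x %.1f z %.2f'%((s['tcp_pos']-O)@XP,s['tcp_pos'][2]),'drag %.1f fz %.1f fy %.1f'%(-f@XP,f[2],f@YP),'t %.1f'%s['time'],'m',s['moment'].round(2));return -f@XP,f[2]
rep(-250,68.1)
move_straight(pr(-250,Y,67.8),v=15);hold(.15);rep(-250,67.8)
for x in range(-240,-199,10):
    move_straight(pr(x,Y,67.8),v=40);rep(x,67.8)
```

```text
-250 68.1 act x -250.0 z 68.10 drag -0.5 fz -1.1 fy 0.0 t 22.8 m [-0.04 -0.02 -0.  ]
-250 67.8 act x -250.0 z 67.79 drag 0.5 fz -1.1 fy -0.4 t 23.2 m [ 0.    0.04 -0.01]
-240 67.8 act x -238.9 z 67.89 drag 0.1 fz -0.4 fy 0.0 t 23.6 m [-0.01  0.03  0.05]
-230 67.8 act x -229.2 z 67.88 drag 0.5 fz -1.9 fy -0.5 t 24.0 m [ 0.01  0.01 -0.04]
-220 67.8 act x -219.2 z 67.87 drag 0.9 fz -1.1 fy 0.8 t 24.4 m [-0.03 -0.03  0.01]
-210 67.8 act x -209.2 z 67.87 drag 0.2 fz -1.0 fy 0.2 t 24.8 m [-0.04  0.03 -0.01]
-200 67.8 act x -199.2 z 67.88 drag 0.0 fz -1.4 fy -1.2 t 25.2 m [-0.04 -0.04 -0.01]
```

The earlier "contact" was a motion transient. I'll lower again, letting each step settle.

Run:
```python
from h import *
Y=.3
def med():
    hold(.1);F=[]
    for _ in range(4): hold(.02);F.append(sense()['wrist_force'])
    return np.median(F,0)
f0=med();print(f0)
for z in np.arange(67.4,64,-.4):
    move_straight(pr(-200,Y,z),v=20);f=med()-f0;s=sense();print(round(z,1),s['tcp_pos'][2].round(2),f.round(1),s['moment'].round(2),s['time'].__round__(1))
    if f[2]>2: break
```

```text
[ 0.32612151 -0.10037545 -0.73535992]
67.4 67.41 [-0.6  0.1 -0.1] [-0.01  0.    0.02] 25.8
67.0 66.99 [-0.6  0.   0.1] [-0.04 -0.03 -0.02] 26.2
66.6 66.6 [-0.3  0.2 -0.5] [ 0.02 -0.02  0.01] 26.6
66.2 66.24 [ 0.2  0.5 -0.4] [ 0.02 -0.01 -0.04] 27.1
65.8 65.99 [-0.5 -0.1  1. ] [0.04 0.07 0.06] 27.5
65.4 65.66 [-1.  -0.8  3.1] [0.18 0.27 0.04] 27.9
```

Bed found, at about 58.8 mm. The blade should meet the upper plate at tool x ≈ -156, so I'll advance in steps.

```bash
cat >> h.py <<'E'
def med():
    hold(.06);F=[]
    for _ in range(3): hold(.02);F.append(sense()['wrist_force'])
    return np.median(F,0)
E
python3 - <<'E'
from h import *
Y=.3;z=65.8
move_straight(pr(-200,Y,z),v=20)
move_straight(pr(-172,Y,z),v=40)
for x in np.arange(-170,-138,2):
    move_straight(pr(x,Y,z),v=20);F=-sense()['wrist_force']@XP;f=med();s=sense()
    print(x,'act %.1f z %.2f'%((s['tcp_pos']-O)@XP,s['tcp_pos'][2]),'mov %.1f drag %.1f fz %.1f'%(F,-f@XP,f[2]),s['moment'].round(2),round(s['time'],1))
    if -f@XP>5: break
E
```

```text
-170 act -170.3 z 65.83 mov 1.0 drag 0.2 fz 2.7 [0.2  0.2  0.04] 29.4
-168 act -169.1 z 65.96 mov 1.4 drag 2.9 fz 2.7 [-0.34  0.02  0.01] 29.7
-166 act -165.5 z 65.84 mov 2.3 drag 1.5 fz 1.9 [-0.04 -0.13 -0.04] 30.1
-164 act -163.6 z 65.84 mov 1.7 drag 1.5 fz 2.6 [-0.05 -0.12  0.05] 30.4
-162 act -161.9 z 65.87 mov 2.9 drag 1.8 fz 3.5 [-0.11 -0.04 -0.  ] 30.8
-160 act -159.9 z 65.86 mov 2.2 drag 2.1 fz 4.0 [-0.17 -0.    0.01] 31.1
-158 act -157.9 z 65.91 mov 2.1 drag 2.5 fz 4.2 [-0.26  0.02 -0.03] 31.5
-156 act -156.4 z 65.99 mov 2.7 drag 3.3 fz 5.1 [-0.53  0.02 -0.02] 31.9
-154 act -155.1 z 66.06 mov 3.6 drag 4.9 fz 5.2 [-0.68  0.    0.03] 32.2
-152 act -154.6 z 66.07 mov 5.7 drag 5.6 fz 5.6 [-0.88 -0.04  0.03] 32.6
```

The moment shows the blade rocking on the mouth edge because the handle is slightly low. I'll raise the handle until the vertical force is near zero, then continue.

```bash
cat >> h.py <<'E'
def rep(x,z,tag=''):
    F=-sense()['wrist_force']@XP;f=med();s=sense()
    print(tag,x,round(z,2),'act %.1f z %.2f'%((s['tcp_pos']-O)@XP,s['tcp_pos'][2]),'mov %.1f drag %.1f fz %.1f'%(F,-f@XP,f[2]),s['moment'].round(2),'tz',(s['orientation'][:,2]@XP).round(4),round(s['time'],1));return -f@XP,f[2]
E
python3 - <<'E'
from h import *
Y=.3;x=-152
for z in (66.1,66.4,66.7,67.0):
    move_straight(pr(x,Y,z),v=20);d,fz=rep(x,z)
    if fz<0: break
c=snap('side');cv2.imwrite('pics/s2.png',cv2.resize(c['img'][150:300,190:390,::-1],None,fx=4,fy=4,interpolation=cv2.INTER_CUBIC))
E
```

```text
-152 66.1 act -154.5 z 66.05 mov 5.6 drag 6.0 fz 4.6 [-0.84 -0.15  0.01] tz -0.0027 32.9
 -152 66.4 act -154.5 z 66.09 mov 6.5 drag 5.3 fz 3.3 [-0.89 -0.17 -0.11] tz -0.0025 33.3
 -152 66.7 act -154.4 z 66.07 mov 6.2 drag 5.3 fz 2.9 [-0.87 -0.28 -0.12] tz -0.0023 33.7
 -152 67.0 act -154.4 z 66.10 mov 4.6 drag 5.6 fz 1.2 [-0.86 -0.3  -0.12] tz -0.0021 34.0
```

View pics/s2.png

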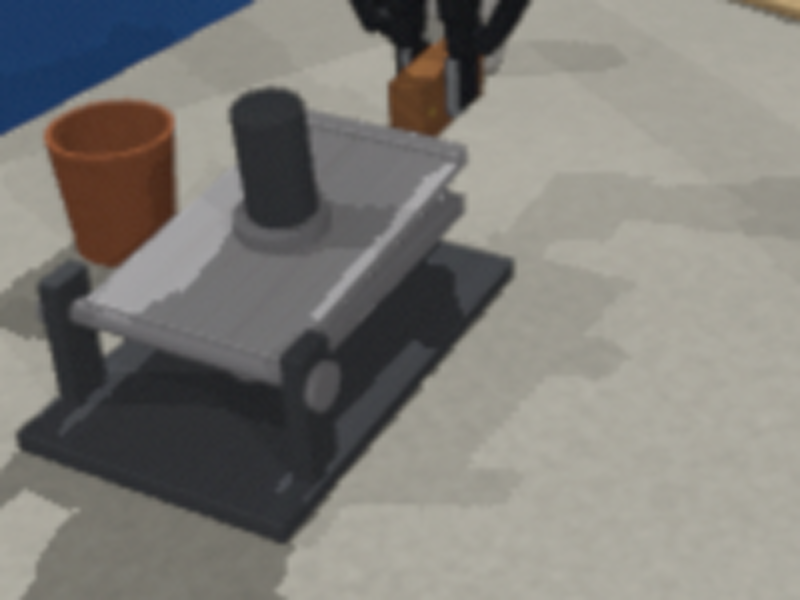

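s2: the weight is upright at (270,155), the blade is in the mouth, and the plate is not visibly lifted. The moment is just the drag acting below the wrist sensor, so the blade is flat. I'll push on until it slides under steady drag.

Run:
```python
from h import *
Y=.3;z=66.9
x0=(sense()['tcp_pos']-O)@XP
for x in np.arange(-150,-130,2):
    move_straight(pr(x,Y,z),v=20);d,fz=rep(x,z)
    xa=(sense()['tcp_pos']-O)@XP
    if xa-x0>3.5 or d>22: break
```

```text
-150 66.9 act -154.0 z 66.18 mov 7.9 drag 7.6 fz 2.4 [-1.13 -0.23 -0.02] tz -0.0041 34.4
 -148 66.9 act -153.7 z 66.29 mov 9.9 drag 9.7 fz 3.2 [-1.38 -0.19 -0.05] tz -0.0061 34.8
 -146 66.9 act -153.4 z 66.40 mov 11.5 drag 11.1 fz 3.4 [-1.69 -0.16  0.06] tz -0.0081 35.1
 -144 66.9 act -153.1 z 66.56 mov 13.2 drag 13.3 fz 4.1 [-1.96 -0.13  0.18] tz -0.0102 35.5
 -142 66.9 act -152.8 z 66.72 mov 15.7 drag 14.7 fz 5.4 [-2.2  -0.01  0.2 ] tz -0.0122 35.9
 -140 66.9 act -152.2 z 66.84 mov 16.0 drag 16.2 fz 6.0 [-2.43 -0.04  0.16] tz -0.0137 36.2
 -138 66.9 act -151.0 z 66.93 mov 17.1 drag 16.8 fz 6.5 [-2.56 -0.12  0.21] tz -0.0147 36.6
 -136 66.9 act -149.6 z 67.02 mov 16.9 drag 16.9 fz 6.0 [-2.71 -0.08  0.16] tz -0.0153 36.9
```

The blade now slides with a steady drag of 16.9 N, so it's snug. Arm compliance has pitched the tool about 0.9° nose-down; I'll compensate to keep the blade flat and check the plate lift against the first top view.

```bash
cat >> h.py <<'E'
def lift():
    W0=np.load('top0.npz')['W'];c=[snap('top') for _ in range(3)];W=np.median([cloud(q) for q in c],0)
    d=W0-O;x=d@XP;y=d@YP;out=[]
    for lo,hi in((-80,-50),(-50,-25),(40,80)):
        k=(x>lo)&(x<hi)&(abs(y)<45)&(W0[...,2]>55); out.append(round(float(np.nanmedian(W[k][:,2])-np.nanmedian(W0[k][:,2])),2))
    k=(abs(W0[...,0]-460)<60)&(abs(W0[...,1]-150)<60);out.append(round(float(np.nanmedian(W[k][:,2])-np.nanmedian(W0[k][:,2])),2))
    print('lift mouth..hinge, table',out)
E
python3 - <<'E'
from h import *
Y=.3;x=-136
lift()
for t,z in((.008,66.6),(.015,66.3),(.02,66.3)):
    yy=RI[:,1];zz=-Z+t*XP;zz/=np.linalg.norm(zz);R=np.c_[np.cross(yy,zz),yy,zz]
    move_straight(pr(x,Y,z),frame=R,v=20);hold(.2);rep(x,z,t)
lift()
E
```

```text
lift mouth..hinge, table [0.55, 0.87, 0.35, 0.05]
0.008 -136 66.6 act -149.0 z 66.28 mov 16.8 drag 16.9 fz 4.8 [-2.82 -0.26  0.06] tz -0.0067 37.6
0.015 -136 66.3 act -148.6 z 66.08 mov 15.5 drag 15.3 fz 4.7 [-3.08 -0.29 -0.05] tz 0.0002 38.2
0.02 -136 66.3 act -148.4 z 66.07 mov 14.2 drag 14.7 fz 5.1 [-3.34 -0.35 -0.09] tz 0.0049 38.8
lift mouth..hinge, table [0.99, 1.14, 0.32, 0.05]
```

The lift at the mouth is only about 1 mm. Setting the tool level, then a last numeric check of the weight and steadiness before handing in.

Run:
```python
from h import *
Y=.3;x=-136;t=.015
yy=RI[:,1];zz=-Z+t*XP;zz/=np.linalg.norm(zz);R=np.c_[np.cross(yy,zz),yy,zz]
move_straight(pr(x,Y,66.3),frame=R,v=20);rep(x,66.3);hold(1);rep(x,66.3);lift()
W=cloud(snap('top'));P=W.reshape(-1,3);d=P-PAD;k=(np.linalg.norm(d[:,:2],axis=1)<40)&(P[:,2]>125)&(P[:,2]<165)
print('weight top',k.sum(),np.median(P[k],0),PAD+60*N)
s=sense();print(s['gripper_width'],s['finger_force'],s['time'])
if k.sum()>50 and s['finger_force']>50: print(job_done())
```

```text
-136 66.3 act -148.5 z 66.06 mov 15.4 drag 15.6 fz 5.0 [-3.07 -0.29  0.03] tz 0.0002 39.3
 -136 66.3 act -148.5 z 66.07 mov 15.3 drag 15.5 fz 5.0 [-3.05 -0.32  0.05] tz 0.0002 40.4
lift mouth..hinge, table [1.1, 1.04, 0.31, 0.03]
weight top 218 [630.78816969  85.16680821 144.39524167] [634.36828948  87.53989696 144.88338047]
20.36413796515708 108.22746992111206 40.575
the job is handed in; nothing more can be done
None
```

I handed in the job at 40.6 s: the weight stands on its pad, and the gripper holds the gauge with its blade flat on the lower plate, snug under about 15 N of push, with the upper plate lifted only about 1 mm at the mouth and the jar, cup and tile left alone.

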